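Check the two spring latches of a medicine safe box and set the verdict

TASK

Check the clear medicine safe box before it goes on the shelf: push its blue latch button down, then its orange one, each gently until the latch clicks or, if it will not click, until you are pushing with about 12 N for a moment - such a latch is too stiff, so do not force it, and never put more than 18 N on either button. Then slide the black knob of the verdict board fully to its green end if both latches clicked, or fully to its red end if either was too stiff. Let go of everything and leave the other goods where they are.

Things in the scene. Friction and masses are not known exactly. Their poses are not given: they have to be found in the camera images.
- safe_box: Clear plastic lidded box with grey edges and white and blue cartons inside, fixed to the counter: 180 (x) by 300 (y) by 100 mm high; origin at the centre of its underside, z up. Its lid stays shut. On the lid along its -x edge (x = -45 mm) stand two latch buttons: blue at y = +85 mm, orange at y = -85 mm.
- blue_collar (a point): Centre of the top face of the dark collar (46 mm across, 6 mm high) round the blue button (at the box's +y side), 106 mm above the table. The blue button, 28 mm across, is pushed straight down. Its flat top stands 18 to 26 mm above this point, different each time (find it by feel), and still 5 mm or more when clicked and pushed with 12 N.
- orange_collar (a point): Centre of the top face of the dark collar (46 mm across, 6 mm high) round the orange button (at the box's -y side), 106 mm above the table. The orange button, 28 mm across, is pushed straight down. Its flat top stands 18 to 26 mm above this point, different each time (find it by feel), and still 5 mm or more when clicked and pushed with 12 N.
- blue_latch (a joint): Click state of the blue latch, m downward: 0 to 0.002 = not released, 0.008 = clicked. A sound latch snaps to 0.008 at a push of 4 to 9 N on its button, the push falling away for a moment, and stays down (button 8 mm lower). A too stiff one does not click at any allowed force. Nothing shows beforehand which is which: none, one or both may be too stiff.
- orange_latch (a joint): Click state of the orange latch, m downward: 0 to 0.002 = not released, 0.008 = clicked. A sound latch snaps to 0.008 at a push of 4 to 9 N on its button, the push falling away for a moment, and stays down (button 8 mm lower). A too stiff one does not click at any allowed force. Nothing shows beforehand which is which: none, one or both may be too stiff.
- blue_button (a joint): Compression of the spring under the blue button, m: 0 untouched, 3 N per mm, stop at 0.010. It springs back when let go. So 12 N is about 0.004.
- orange_button (a joint): Compression of the spring under the orange button, m: 0 untouched, 3 N per mm, stop at 0.010. It springs back when let go. So 12 N is about 0.004.
- verdict_board: Grey board, 90 (x) by 210 (y) by 18 mm high, fixed to the counter; origin at the centre of its underside. A slot runs along its y axis; the +y end is painted green, the -y end red.
- verdict_knob (a joint): Position of the black knob along the board's slot, m towards the board's +y: 0 = stop at the red end, 0.12 = stop at the green end; the knob's axis lies at board x = 0, y = value - 0.06. It starts near the middle, slides with about 2 N of friction and stays where it is left.
- knob_top (a point): Centre of the knob's flat top. The knob is an upright black post 24 mm across, standing from the board up to this point, 61 mm above the table and 43 mm above the board; its foot (lowest 4 mm) has a 32 mm flange.
- lid_carton: White and blue carton 40 x 110 x 25 mm lying on the box lid behind the buttons; origin under its centre. Bystander.
- near_carton: White and navy carton 50 x 120 x 30 mm lying beyond the verdict board; origin under its centre. Bystander.
- pink_carton: White and pink carton 60 x 90 x 120 mm standing at the far edge; origin under its centre. Bystander.
- green_carton: White and green carton 60 x 140 x 50 mm lying at the right side; origin under its centre. Bystander.
- pill_bottle: Amber jar 56 mm across, 100 mm high, at the far edge; origin under its centre. Bystander.
- juice_bottle: Yellow bottle 64 mm across, 190 mm high, at the far edge; origin under its centre. Bystander.
- tape_roll: Blue disc-shaped roll 70 mm across, 22 mm high, lying on the robot's side of the verdict board; origin under its centre. Bystander.

How it is judged:
On the way, in this order (a step that is already met when the one before it is completed fails the run):
1. the blue button is pushed until its latch clicks, or with at least 10 N if it does not ((value of joint blue_latch above 0.006 m or value of joint blue_button above 0.0033 m)), for 0.1 s.
2. then the orange button is pushed until its latch clicks, or with at least 10 N if it does not ((value of joint orange_latch above 0.006 m or value of joint orange_button above 0.0033 m)), for 0.1 s.
3. then the knob is slid to the end that fits the result (((value of joint each of blue_latch, orange_latch above 0.006 m and value of joint verdict_knob above 0.108 m) or (value of joint any of blue_latch, orange_latch below 0.003 m and value of joint verdict_knob below 0.012 m))), for 0.1 s.
At the end, for the whole second after the job is handed in: Sound latches have clicked (joint above 0.006), too stiff ones have not (below 0.003); the knob is within 12 mm of its green end if both clicked, else within 12 mm of its red end; both buttons are let go (springs compressed less than 1.5 mm) (((value of joint each of blue_latch, orange_latch above 0.006 m and value of joint verdict_knob above 0.108 m) or (value of joint any of blue_latch, orange_latch below 0.003 m and value of joint verdict_knob below 0.012 m)) and value of joint each of blue_button, orange_button below 0.0015 m); the robot touches nothing.
It fails at once if more than 18 N on the blue button (value of joint blue_button above 0.0062 m).
It fails at once if more than 18 N on the orange button (value of joint orange_button above 0.0062 m).
It fails at once if the fingers push on the box with more than 18.5 N (contact force between the fingers and safe_box above 18.5 N).
It fails at once if a bystander is moved by more than 20 mm or tipped over (distance of any of lid_carton, near_carton, pink_carton, green_carton, pill_bottle, juice_bottle, tape_roll from where it was at the start of the episode above 0.02 m or angle between any of lid_carton, near_carton, pink_carton, green_carton, pill_bottle, juice_bottle, tape_roll's own z axis and vertical above 0.4 rad).
It also fails if it takes over 64 s, if anything falls off the work surface, if the arm or the gripper's body presses on something with over 40 N, if the wrist force passes 120 N, or if a joint passes its speed limit or range.

ROBOT

A 6-joint arm with a two-finger parallel gripper is mounted at the origin on the work surface. World frame = base frame: x ahead of the robot, y to its left, z up, the work surface at z = 0. Lengths are in m, angles in rad, forces in N, time in s.
With the tool pointing down it reaches from about 0.35 to 0.975 m from the base axis. Payload 4.9 kg.
Tool frame: the origin (TCP) lies on the centre line of the jaws, within the pads' length; the fingertips stand manip.tcp_to_tips ahead of it and the grasp point (between the pads) is the TCP (manip.tcp_to_tips is the distance from the TCP to the fingertips, in m); y points along the fingers, z is the direction in which the jaws open and shut, and the axes are right-handed (so a half turn about y gives the same grasp; the last joint's range is limited). The gripper opens to 85 mm and grips with 20 to 120 N. Pads are 22 mm wide; open, the fingers measure 114 mm over their backs; the gripper's body (76 mm by 85 mm) begins 54 mm behind the grasp point. The pads swing forward as they close: fully open they stand 13 mm farther back than shut.
Start: joints at [1.044, 0.053, 1.613, -0, 1.476, -0.119], TCP at [0.248, 0.574, 0.25] pointing down, gripper open.
Joint ranges: [-3.01, 3.01], [-1.01, 2.22], [0.06, 2.58], [-1.02, 4.17], [0.09, 2.62], [-3.14, 3.14]. Speed limits (rad/s): [2.57, 2.57, 3.14, 3.14, 3.14, 3.14].

INTERFACE

Orientations are given as a unit quaternion [w, x, y, z].
In Python, from plant import manip gives the robot as it stands.
- The arm moves only by the tool apply_moves, never from a script. Its argument "moves" is a list of rows, each a list of 7 numbers: the gripper's target within -1 to 1 (shut at 1, half-way at 0, fully open at -1), then the shift along the tool's x, y, z in mm, then the turn, a rotation vector about the tool's x, y, z in degrees. A call has 1 to 20 rows; each row shifts and turns the commanded pose from where the row before left it, along the tool's axes as they then stand; what a row does not reach is not made up. A row lasts 1/10 s, in which the tool goes at most 50 mm and 8.59 degrees, less where a joint would pass 70% of its speed; a pose out of reach is approached as far as the arm can. A call with a gripper value outside its range is refused whole. The fingers move at their own pace and stop on an object; the grip force is fixed at half the most. Time passes only in rows, so rows that do not move let the fingers close. It gives the time, the measured TCP pose, the force and the opening at its end, in the units of the state.
- manip.state(): the state, without advancing time (a new reading comes with each control period).
- manip.grab_frame(name): name is "scene" or "side" or "wrist"; returns the picture (384x512x3 uint8, blue, green, red); there is no depth.
- manip.calibration(name): a dict with "mtx" (3x3 intrinsics, pixels), "T" (4x4, takes a point from camera to world coordinates); the wrist camera has in their place "T_tool_cam" (4x4, takes a point from camera to tool coordinates, whose origin is the TCP and whose axes are the tool frame's). Camera axes: x right, y down, z forward; pixel columns grow to the right and rows downward; lengths in m; the calibration is good to about 2 mm. A picture is of the moment at which its call begins: read the wrist's pose just before it. calibration takes no time and is no camera call.
- manip.job_done(): hands the job in, once; it reports no verdict.
The state is a dict: "time": time; "joint_pos": joint angles; "joint_vel": joint speeds; "joint_efforts": joint torques, N m; "tool_pos": TCP position; "tool_rot": TCP orientation; "contact_force": force on the tool from outside, world axes, zero at the start; "ft_torque": the same for the moment, N m; "gripper_width": opening from 0.0 (shut) to 1.0 (fully open).
Only numpy, scipy, OpenCV 4.12 (cv2) and the standard library are available. Lean on these libraries where they do the work, as an engineer would, in place of code of your own. Each camera call takes 0.05 s, during which the arm holds its last target. There are 200 camera calls.

## Working session

There is one attempt and no reset: what is moved stays moved. The work goes in short steps, Python scripts to look and compute and a tool call to move; the robot and the scene stay as the last step left them, time stands still between calls to the robot, and variables do not carry over. Pictures are saved under pics/ and viewed, about 8 in all and at most 12, crops included, and the job is handed in when it is done.

Besides the shell and the picture viewer there is one more tool, called after ">>>" by a JSON object that holds its "name" and its "arguments", one argument or row to a line. apply_moves: Moves the arm, as the interface text tells. Its arguments: {"type":"object","properties":{"moves":{"type":"array","items":{"type":"array","items":{"type":"number"}}}},"required":["moves"]}

```bash
mkdir -p pics; ls
python3 - <<'E'
from plant import manip
import cv2,numpy as np
np.set_printoptions(precision=4,suppress=True)
s=manip.state()
for k,v in s.items(): print(k,v)
print(manip.tcp_to_tips)
for n in("scene","side","wrist"):
    print(n,manip.calibration(n)); cv2.imwrite(f"pics/{n}0.png",manip.grab_frame(n))
a=cv2.imread("pics/scene0.png");cv2.imwrite("pics/s0.png",cv2.resize(a,(800,600),interpolation=cv2.INTER_CUBIC))
a=cv2.imread("pics/side0.png");cv2.imwrite("pics/d0.png",cv2.resize(a,(800,600),interpolation=cv2.INTER_CUBIC))
E
```

```text
pics
time 0.0
joint_pos [ 1.044   0.0534  1.6143  0.      1.476  -0.119 ]
joint_vel [-0.0018 -0.0011  0.0022 -0.0007 -0.0001 -0.0003]
joint_efforts [  0.0002 -39.3657 -37.0184   0.       0.0066   0.    ]
tool_pos [0.2476 0.5732 0.249 ]
tool_rot [-0.6918  0.6932 -0.1434  0.1429]
contact_force [ 0.8917 -0.0087  0.2875]
ft_torque [ 0.0115 -0.0078 -0.0105]
gripper_width 0.9989187678984893
0.019
scene {'mtx': array([[430.3665,   0.    , 257.2076],
       [  0.    , 430.3665, 187.0103],
       [  0.    ,   0.    ,   1.    ]]), 'T': array([[-0.4909,  0.6028, -0.629 ,  1.355 ],
       [ 0.8711,  0.3503, -0.3441,  0.3401],
       [ 0.013 , -0.7169, -0.6971,  0.9379],
       [ 0.    ,  0.    ,  0.    ,  1.    ]])}
side {'mtx': array([[377.3297,   0.    , 259.4243],
       [  0.    , 377.3297, 191.3004],
       [  0.    ,   0.    ,   1.    ]]), 'T': array([[ 0.975 , -0.1184,  0.1881,  0.4095],
       [-0.2219, -0.5688,  0.792 , -0.7858],
       [ 0.0132, -0.8139, -0.5808,  0.6087],
       [ 0.    ,  0.    ,  0.    ,  1.    ]])}
wrist {'mtx': array([[282.2299,   0.    , 263.0645],
       [  0.    , 282.2299, 193.4321],
       [  0.    ,   0.    ,   1.    ]]), 'T_tool_cam': array([[-0.0004,  0.9493,  0.3144, -0.0814],
       [ 0.0002, -0.3144,  0.9493, -0.1236],
       [ 1.    ,  0.0005, -0.0001, -0.001 ],
       [ 0.    ,  0.    ,  0.    ,  1.    ]])}
```

View pics/s0.png

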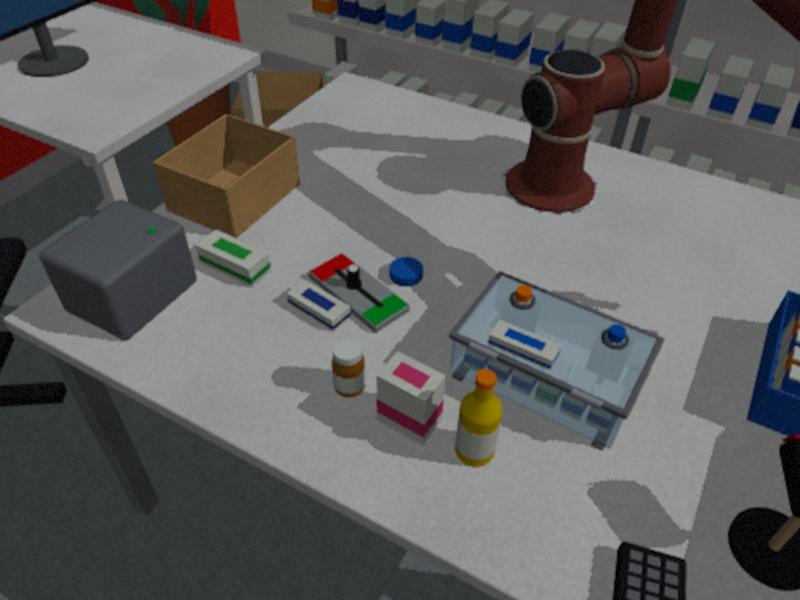

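View pics/d0.png

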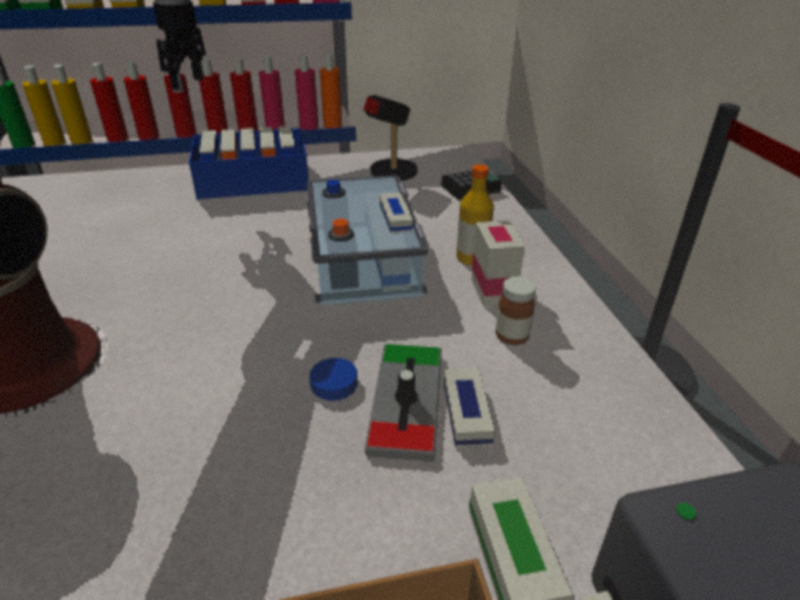

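The scene view shows the blue collar at about (615,340), the orange collar at (523,299) and the knob top at (354,268), all at 1.5625x scale. In the side view they are at (334,191), (341,234) and (406,375).

```bash
cat > h.py <<'E'
from plant import manip
import cv2,numpy as np
from scipy.spatial.transform import Rotation as R
np.set_printoptions(precision=4,suppress=True)
def tool():
    s=manip.state(); T=np.eye(4); q=s["tool_rot"]
    T[:3,:3]=R.from_quat([q[1],q[2],q[3],q[0]]).as_matrix(); T[:3,3]=s["tool_pos"]; return T
def ray(n,uv,z,T=None):
    c=manip.calibration(n); M=c["T"] if n!="wrist" else T@c["T_tool_cam"]
    d=M[:3,:3]@np.linalg.solve(c["mtx"],[uv[0],uv[1],1]); o=M[:3,3]
    return o+d*(z-o[2])/d[2]
def proj(n,p,T=None):
    c=manip.calibration(n); M=c["T"] if n!="wrist" else T@c["T_tool_cam"]
    q=c["mtx"]@(np.linalg.inv(M)@np.append(p,1))[:3]; return q[:2]/q[2]
E
python3 - <<'E'
from h import *
k=1.5625
for nm,z,a,b in(("blue",.106,(615,340),(334,191)),("orange",.106,(523,299),(341,234)),("knob",.061,(354,268),(406,375)),
  ("board red far scene",.018,(376,328),(438,457)),):
    print(nm,ray("scene",np.array(a)/k,z),ray("side",np.array(b)/k,z))
# box lid corners, lid z .1
for uv in((502,276),(661,341),(619,409),(452,337)): print("lid",ray("scene",np.array(uv)/k,.1))
for uv in((408,303),(346,256),(310,277),(376,328)): print("board",ray("scene",np.array(uv)/k,.018))
for uv in((385,345),(442,348),(437,453),(367,453)): print("board side",ray("side",np.array(uv)/k,.018))
T=tool();print(T)
E
```

```text
blue [0.5254 0.2919 0.106 ] [0.5159 0.2845 0.106 ]
orange [0.5119 0.1225 0.106 ] [0.5061 0.1108 0.106 ]
knob [ 0.5516 -0.2062  0.061 ] [ 0.5483 -0.2122  0.061 ]
board red far scene [ 0.6322 -0.1087  0.018 ] [ 0.5651 -0.3218  0.018 ]
lid [0.4691 0.0647 0.1   ]
lid [0.4829 0.3593 0.1   ]
lid [0.655  0.3381 0.1   ]
lid [0.6504 0.0519 0.1   ]
board [ 0.5449 -0.0891  0.018 ]
board [ 0.4892 -0.2671  0.018 ]
board [ 0.5793 -0.2947  0.018 ]
board [ 0.6322 -0.1087  0.018 ]
board side [ 0.5425 -0.0942  0.018 ]
board side [ 0.6273 -0.1194  0.018 ]
board side [ 0.5655 -0.3154  0.018 ]
board side [ 0.4792 -0.2968  0.018 ]
[[ 0.918  -0.0008  0.3966  0.2476]
 [-0.3966 -0.0014  0.918   0.5733]
 [-0.0002 -1.     -0.0016  0.2494]
 [ 0.      0.      0.      1.    ]]
```

>>> {"name": "apply_moves", "arguments": {
  "moves": [
    [1,36,0,-15,0,0,0],
    [1,36,0,-15,0,0,0],
    [1,36,0,-15,0,0,0],
    [1,36,0,-15,0,0,0],
    [1,36,0,-15,0,0,0],
    [1,36,0,-15,0,0,0],
    [1,36,0,-15,0,0,0],
    [1,36,0,-15,0,0,0],
    [1,36,0,-15,0,0,0],
    [1,36,0,-15,0,0,0],
    [1,0,0,0,0,0,0],
    [1,0,0,0,0,0,0]
  ]
}}

```text
time: 1.35
tool_pos: [0.519, 0.2927, 0.2498]
tool_rot: [-0.692, 0.692, -0.144, 0.143]
contact_force: [-0.5, 0.0, -1.7]
gripper_width: -0.001
```

Run:
```python
from h import *
T=tool();np.save("T1.npy",T);im=manip.grab_frame("wrist");print(T,manip.state()["time"])
b=proj("wrist",[.521,.288,.106],T);o=proj("wrist",[.509,.117,.106],T);print(b,o,proj("wrist",T[:3,3]+T[:3,1]*.019,T))
cv2.imwrite("pics/w1.png",cv2.resize(im,(768,576),interpolation=cv2.INTER_CUBIC))
```

```text
[[ 0.9173 -0.0012  0.3982  0.519 ]
 [-0.3982  0.0001  0.9173  0.2927]
 [-0.0011 -1.     -0.0004  0.2498]
 [ 0.      0.      0.      1.    ]] 1.4
[260.6036 190.2613] [107.9475 241.601 ] [264.7521 250.282 ]
```

View pics/w1.png

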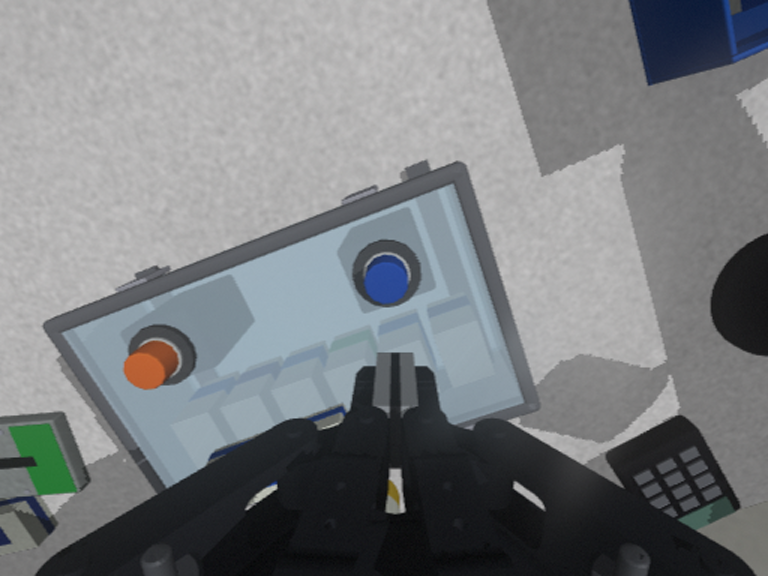

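The wrist view shows the blue collar at about (387,272) and the orange collar at (160,355) at 1.5x scale. The closed fingertips are at (395,355).

Run:
```python
from h import *
T=np.load("T1.npy")
b=ray("wrist",(387/1.5,272/1.5),.106,T);o=ray("wrist",(160/1.5,355/1.5),.106,T)
print(b,o,np.linalg.norm(b-o))
print("top blue",ray("wrist",(387/1.5,280/1.5),.128,T),"orange top",ray("wrist",(150/1.5,371/1.5),.128,T))
print("tip edge",proj("wrist",T[:3,3]+T[:3,1]*.019-.011*T[:3,0],T)*1.5,proj("wrist",T[:3,3]+T[:3,1]*.032-.011*T[:3,0],T)*1.5)
print("b tool",T[:3,:3].T@(b-T[:3,3])*1e3, "o-b tool",T[:3,:3].T@(o-b)*1e3)
```

```text
[0.5115 0.2893 0.106 ] [0.5035 0.119  0.106 ] 0.17054386100925223
top blue [0.5106 0.2902 0.128 ] orange top [0.5059 0.1234 0.128 ]
tip edge [397.1957 349.224 ] [397.0146 334.7407]
b tool [ -5.3465 143.8144  -5.9781] o-b tool [  60.5091   -0.0054 -159.4486]
```

>>> {"name": "apply_moves", "arguments": {
  "moves": [
    [1,-2.5,15,-2.5,0,0,0],
    [1,-2.5,20,-2.5,0,0,0],
    [1,0,20,0,0,0,0],
    [1,0,15,0,0,0,0],
    [1,0,10,0,0,0,0],
    [1,0,5,0,0,0,0],
    [1,0,0,0,0,0,0],
    [1,0,0,0,0,0,0],
    [1,0,0,0,0,0,0]
  ]
}}

```text
time: 2.3
tool_pos: [0.513, 0.2909, 0.1665]
tool_rot: [0.693, -0.692, 0.143, -0.144]
contact_force: [-0.0, -0.6, -0.9]
gripper_width: -0.004
```

Run:
```python
from h import *
T=tool();print(T[:3,3])
s=manip.grab_frame("side");w=manip.grab_frame("wrist")
a=cv2.resize(s[90:180,150:290],(560,360),interpolation=cv2.INTER_CUBIC)
b=cv2.resize(w[120:330,150:380],(394,360),interpolation=cv2.INTER_CUBIC)
cv2.imwrite("pics/c2.png",cv2.resize(np.hstack([a,b]),None,fx=.83,fy=.83))
```

```text
[0.513  0.2909 0.1665]
```

View pics/c2.png

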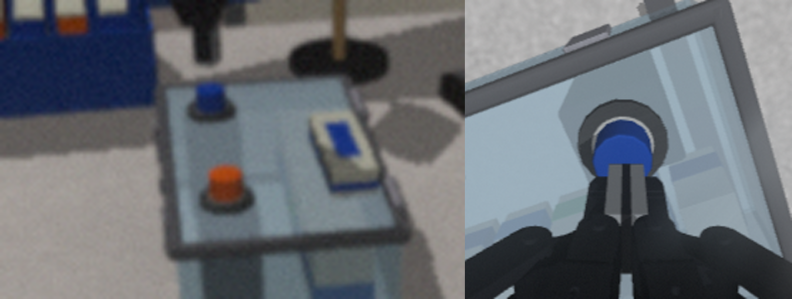

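The fingertips are centred sideways over the blue button, with a clear gap in the side view. I'll now feel for the button top.

>>> {"name": "apply_moves", "arguments": {
  "moves": [
    [1,0,5,0,0,0,0],
    [1,0,5,0,0,0,0],
    [1,0,3,0,0,0,0],
    [1,0,0,0,0,0,0],
    [1,0,0,0,0,0,0]
  ]
}}

```text
time: 2.9
tool_pos: [0.5121, 0.2906, 0.152]
tool_rot: [-0.692, 0.693, -0.143, 0.143]
contact_force: [0.9, -0.3, 0.4]
gripper_width: 0.002
```

>>> {"name": "apply_moves", "arguments": {
  "moves": [
    [1,0,1,0,0,0,0],
    [1,0,1,0,0,0,0],
    [1,0,0,0,0,0,0],
    [1,0,0,0,0,0,0]
  ]
}}

```text
time: 3.3
tool_pos: [0.5123, 0.2907, 0.1504]
tool_rot: [0.692, -0.692, 0.143, -0.143]
contact_force: [-1.0, 0.3, -0.0]
gripper_width: 0.003
```

>>> {"name": "apply_moves", "arguments": {
  "moves": [
    [1,0,1,0,0,0,0],
    [1,0,1,0,0,0,0],
    [1,0,0,0,0,0,0],
    [1,0,0,0,0,0,0]
  ]
}}

```text
time: 3.7
tool_pos: [0.5122, 0.2907, 0.1482]
tool_rot: [-0.692, 0.692, -0.143, 0.143]
contact_force: [-0.7, 0.5, 1.5]
gripper_width: 0.0
```

>>> {"name": "apply_moves", "arguments": {
  "moves": [
    [1,0,1,0,0,0,0],
    [1,0,0,0,0,0,0],
    [1,0,0,0,0,0,0]
  ]
}}

```text
time: 4.0
tool_pos: [0.5123, 0.2906, 0.1473]
tool_rot: [-0.692, 0.692, -0.143, 0.143]
contact_force: [-1.2, -0.4, -0.4]
gripper_width: -0.001
```

>>> {"name": "apply_moves", "arguments": {
  "moves": [
    [1,0,1,0,0,0,0],
    [1,0,0,0,0,0,0],
    [1,0,0,0,0,0,0]
  ]
}}

```text
time: 4.3
tool_pos: [0.5122, 0.2907, 0.1462]
tool_rot: [-0.692, 0.692, -0.143, 0.143]
contact_force: [0.4, -0.7, 0.5]
gripper_width: -0.0
```

>>> {"name": "apply_moves", "arguments": {
  "moves": [
    [1,0,1,0,0,0,0],
    [1,0,0,0,0,0,0],
    [1,0,0,0,0,0,0]
  ]
}}

```text
time: 4.6
tool_pos: [0.5122, 0.2906, 0.1452]
tool_rot: [-0.692, 0.692, -0.143, 0.143]
contact_force: [-0.4, -0.7, -0.0]
gripper_width: -0.001
```

>>> {"name": "apply_moves", "arguments": {
  "moves": [
    [1,0,1,0,0,0,0],
    [1,0,0,0,0,0,0],
    [1,0,0,0,0,0,0]
  ]
}}

```text
time: 4.9
tool_pos: [0.5123, 0.2906, 0.1442]
tool_rot: [-0.692, 0.692, -0.143, 0.143]
contact_force: [0.2, -0.4, -0.0]
gripper_width: 0.001
```

>>> {"name": "apply_moves", "arguments": {
  "moves": [
    [1,0,1,0,0,0,0],
    [1,0,0,0,0,0,0],
    [1,0,0,0,0,0,0]
  ]
}}

```text
time: 5.2
tool_pos: [0.5124, 0.2907, 0.1436]
tool_rot: [0.693, -0.692, 0.143, -0.143]
contact_force: [0.0, -0.2, 2.2]
gripper_width: 0.001
```

>>> {"name": "apply_moves", "arguments": {
  "moves": [
    [1,0,1,0,0,0,0],
    [1,0,0,0,0,0,0],
    [1,0,0,0,0,0,0]
  ]
}}

```text
time: 5.5
tool_pos: [0.5124, 0.2907, 0.1427]
tool_rot: [0.693, -0.692, 0.143, -0.143]
contact_force: [-1.5, -0.0, 3.1]
gripper_width: 0.004
```

>>> {"name": "apply_moves", "arguments": {
  "moves": [
    [1,0,0.5,0,0,0,0],
    [1,0,0,0,0,0,0],
    [1,0,0,0,0,0,0]
  ]
}}

```text
time: 5.8
tool_pos: [0.5124, 0.2907, 0.1422]
tool_rot: [0.693, -0.692, 0.143, -0.143]
contact_force: [-0.7, -1.5, 5.6]
gripper_width: -0.002
```

>>> {"name": "apply_moves", "arguments": {
  "moves": [
    [1,0,0.5,0,0,0,0],
    [1,0,0,0,0,0,0],
    [1,0,0,0,0,0,0]
  ]
}}

```text
time: 6.1
tool_pos: [0.5124, 0.2907, 0.1418]
tool_rot: [0.693, -0.692, 0.143, -0.143]
contact_force: [-2.3, -0.3, 4.8]
gripper_width: -0.005
```

>>> {"name": "apply_moves", "arguments": {
  "moves": [
    [1,0,0.5,0,0,0,0],
    [1,0,0,0,0,0,0],
    [1,0,0,0,0,0,0]
  ]
}}

```text
time: 6.4
tool_pos: [0.5125, 0.2907, 0.1414]
tool_rot: [0.693, -0.692, 0.143, -0.143]
contact_force: [-2.6, -0.7, 6.3]
gripper_width: 0.002
```

>>> {"name": "apply_moves", "arguments": {
  "moves": [
    [1,0,0.5,0,0,0,0],
    [1,0,0,0,0,0,0],
    [1,0,0,0,0,0,0]
  ]
}}

```text
time: 6.7
tool_pos: [0.5124, 0.2907, 0.141]
tool_rot: [0.693, -0.692, 0.143, -0.143]
contact_force: [-2.8, -0.5, 8.2]
gripper_width: -0.004
```

>>> {"name": "apply_moves", "arguments": {
  "moves": [
    [1,0,0.5,0,0,0,0],
    [1,0,0,0,0,0,0],
    [1,0,0,0,0,0,0]
  ]
}}

```text
time: 7.0
tool_pos: [0.5124, 0.2907, 0.1405]
tool_rot: [0.693, -0.692, 0.143, -0.143]
contact_force: [-3.2, -0.7, 6.5]
gripper_width: -0.002
```

>>> {"name": "apply_moves", "arguments": {
  "moves": [
    [1,0,0.5,0,0,0,0],
    [1,0,0,0,0,0,0],
    [1,0,0,0,0,0,0]
  ]
}}

```text
time: 7.3
tool_pos: [0.5125, 0.2907, 0.1402]
tool_rot: [0.693, -0.692, 0.143, -0.143]
contact_force: [-3.0, -0.4, 7.3]
gripper_width: -0.001
```

>>> {"name": "apply_moves", "arguments": {
  "moves": [
    [1,0,0.5,0,0,0,0],
    [1,0,0,0,0,0,0],
    [1,0,0,0,0,0,0]
  ]
}}

```text
time: 7.6
tool_pos: [0.5125, 0.2908, 0.1398]
tool_rot: [0.693, -0.692, 0.143, -0.143]
contact_force: [-2.9, -1.6, 8.9]
gripper_width: 0.003
```

>>> {"name": "apply_moves", "arguments": {
  "moves": [
    [1,0,0.5,0,0,0,0],
    [1,0,0,0,0,0,0],
    [1,0,0,0,0,0,0]
  ]
}}

```text
time: 7.9
tool_pos: [0.5125, 0.2907, 0.1395]
tool_rot: [0.693, -0.692, 0.143, -0.143]
contact_force: [-3.8, -1.9, 9.3]
gripper_width: -0.0
```

>>> {"name": "apply_moves", "arguments": {
  "moves": [
    [1,0,0.5,0,0,0,0],
    [1,0,0,0,0,0,0],
    [1,0,0,0,0,0,0]
  ]
}}

```text
time: 8.2
tool_pos: [0.5125, 0.2908, 0.1392]
tool_rot: [0.693, -0.692, 0.143, -0.143]
contact_force: [-3.3, -1.7, 10.3]
gripper_width: -0.001
```

>>> {"name": "apply_moves", "arguments": {
  "moves": [
    [1,0,0.5,0,0,0,0],
    [1,0,0,0,0,0,0],
    [1,0,0,0,0,0,0]
  ]
}}

```text
time: 8.5
tool_pos: [0.5125, 0.2908, 0.1389]
tool_rot: [0.693, -0.692, 0.143, -0.143]
contact_force: [-4.2, -2.5, 11.9]
gripper_width: -0.003
```

>>> {"name": "apply_moves", "arguments": {
  "moves": [
    [1,0,0.5,0,0,0,0],
    [1,0,0,0,0,0,0],
    [1,0,0,0,0,0,0]
  ]
}}

```text
time: 8.8
tool_pos: [0.5125, 0.2908, 0.1386]
tool_rot: [0.693, -0.692, 0.143, -0.143]
contact_force: [-4.4, -2.3, 11.1]
gripper_width: -0.002
```

>>> {"name": "apply_moves", "arguments": {
  "moves": [
    [1,0,0.5,0,0,0,0],
    [1,0,0,0,0,0,0],
    [1,0,0,0,0,0,0]
  ]
}}

```text
time: 9.1
tool_pos: [0.5125, 0.2908, 0.1383]
tool_rot: [0.693, -0.692, 0.143, -0.143]
contact_force: [-4.7, -2.9, 12.5]
gripper_width: 0.002
```

Run:
```python
from h import *
F=[]
for i in range(8):
    s=manip.state();F.append(np.r_[s["contact_force"],s["tool_pos"][2]*1e3]);w=manip.grab_frame("wrist")
print(np.array(F),np.mean(F,0)); cv2.imwrite("pics/w3.png",cv2.resize(w[150:330,150:390],(720,540),interpolation=cv2.INTER_CUBIC))
```

```text
[[ -4.706   -2.864   12.4515 138.2812]
 [ -5.5774  -2.2832  12.9181 138.2817]
 [ -4.6039  -1.9068  11.6062 138.2769]
 [ -5.4553  -2.2144  12.2442 138.2856]
 [ -5.6146  -1.9867  12.8545 138.2817]
 [ -5.3117  -1.7393  12.3732 138.2856]
 [ -5.6825  -2.6163  12.447  138.2733]
 [ -4.923   -2.9536  11.6411 138.3277]] [ -5.2343  -2.3205  12.317  138.2867]
```

View pics/w3.png

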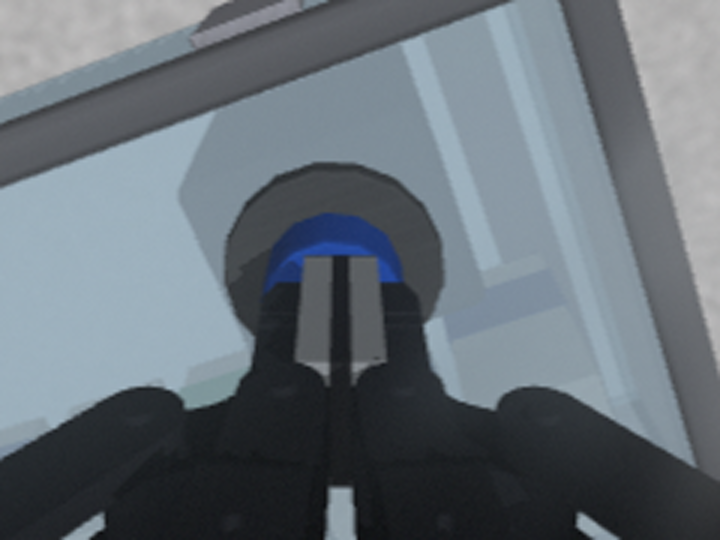

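Blue never fell away and held a steady 12.3 N with its button still standing well above the collar, so it is too stiff. I'll lift off and go to orange.

>>> {"name": "apply_moves", "arguments": {
  "moves": [
    [1,0,-6,0,0,0,0],
    [1,0,-15,0,0,0,0],
    [1,0,-15,0,0,0,0],
    [1,12,0,-32,0,0,0],
    [1,12,0,-32,0,0,0],
    [1,12,0,-32,0,0,0],
    [1,12,0,-32,0,0,0],
    [1,12.5,0,-31.5,0,0,0],
    [1,0,0,0,0,0,0],
    [1,0,0,0,0,0,0],
    [1,0,0,0,0,0,0]
  ]
}}

```text
time: 10.6
tool_pos: [0.5047, 0.1209, 0.1727]
tool_rot: [0.693, -0.692, 0.143, -0.143]
contact_force: [0.2, 0.2, 0.8]
gripper_width: -0.0
```

Run:
```python
from h import *
T=tool();print(T[:3,3]);np.save("T2.npy",T)
w=manip.grab_frame("wrist")
cv2.imwrite("pics/w4.png",cv2.resize(w[100:340,110:430],(800,600),interpolation=cv2.INTER_CUBIC))
for z in(.106,): print((proj("wrist",[.5045,.1205,z],T)-[110,100])*2.5)
```

```text
[0.5047 0.1209 0.1727]
[384.1638 293.053 ]
```

View pics/w4.png

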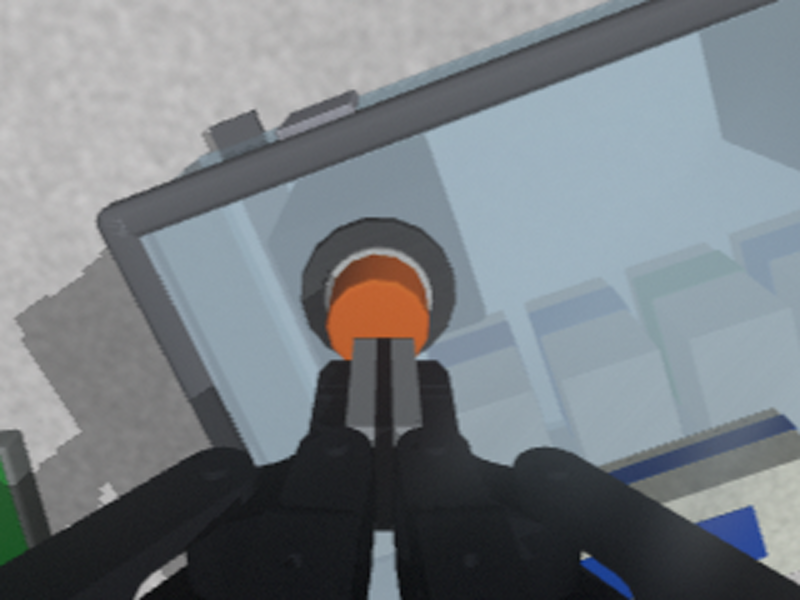

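The orange collar is centred at about (378,293) and the tips at x≈384, about 2 mm to the right. I'll shift 1.5 mm and feel down.

>>> {"name": "apply_moves", "arguments": {
  "moves": [
    [1,0,10,-1.5,0,0,0],
    [1,0,7,0,0,0,0],
    [1,0,3,0,0,0,0],
    [1,0,0,0,0,0,0],
    [1,0,0,0,0,0,0]
  ]
}}

```text
time: 11.15
tool_pos: [0.5039, 0.119, 0.1521]
tool_rot: [-0.692, 0.693, -0.143, 0.143]
contact_force: [-0.2, 0.2, -0.9]
gripper_width: 0.002
```

>>> {"name": "apply_moves", "arguments": {
  "moves": [
    [1,0,1,0,0,0,0],
    [1,0,0.5,0,0,0,0],
    [1,0,0,0,0,0,0],
    [1,0,0,0,0,0,0]
  ]
}}

```text
time: 11.55
tool_pos: [0.504, 0.1188, 0.1509]
tool_rot: [0.692, -0.692, 0.143, -0.143]
contact_force: [-0.9, 0.3, -0.8]
gripper_width: -0.001
```

>>> {"name": "apply_moves", "arguments": {
  "moves": [
    [1,0,1,0,0,0,0],
    [1,0,0,0,0,0,0],
    [1,0,0,0,0,0,0]
  ]
}}

```text
time: 11.85
tool_pos: [0.5039, 0.1189, 0.1498]
tool_rot: [-0.692, 0.692, -0.143, 0.143]
contact_force: [0.1, -0.8, -1.0]
gripper_width: -0.004
```

>>> {"name": "apply_moves", "arguments": {
  "moves": [
    [1,0,1,0,0,0,0],
    [1,0,0,0,0,0,0],
    [1,0,0,0,0,0,0]
  ]
}}

```text
time: 12.15
tool_pos: [0.5039, 0.1189, 0.1487]
tool_rot: [-0.692, 0.692, -0.143, 0.143]
contact_force: [-0.7, 0.7, 0.3]
gripper_width: -0.001
```

>>> {"name": "apply_moves", "arguments": {
  "moves": [
    [1,0,1,0,0,0,0],
    [1,0,0,0,0,0,0],
    [1,0,0,0,0,0,0]
  ]
}}

```text
time: 12.45
tool_pos: [0.5039, 0.1189, 0.1477]
tool_rot: [-0.692, 0.692, -0.143, 0.143]
contact_force: [-0.3, 0.7, 0.1]
gripper_width: -0.002
```

>>> {"name": "apply_moves", "arguments": {
  "moves": [
    [1,0,1,0,0,0,0],
    [1,0,0,0,0,0,0],
    [1,0,0,0,0,0,0]
  ]
}}

```text
time: 12.75
tool_pos: [0.5039, 0.1189, 0.1467]
tool_rot: [-0.692, 0.692, -0.143, 0.143]
contact_force: [0.1, -0.2, -0.4]
gripper_width: 0.003
```

>>> {"name": "apply_moves", "arguments": {
  "moves": [
    [1,0,1,0,0,0,0],
    [1,0,0,0,0,0,0],
    [1,0,0,0,0,0,0]
  ]
}}

```text
time: 13.05
tool_pos: [0.5041, 0.1189, 0.1459]
tool_rot: [0.692, -0.692, 0.143, -0.143]
contact_force: [0.5, 0.1, 0.6]
gripper_width: -0.001
```

>>> {"name": "apply_moves", "arguments": {
  "moves": [
    [1,0,1,0,0,0,0],
    [1,0,0,0,0,0,0],
    [1,0,0,0,0,0,0]
  ]
}}

```text
time: 13.35
tool_pos: [0.5041, 0.1189, 0.1451]
tool_rot: [0.692, -0.692, 0.143, -0.143]
contact_force: [0.4, -0.1, 3.0]
gripper_width: -0.0
```

>>> {"name": "apply_moves", "arguments": {
  "moves": [
    [1,0,1,0,0,0,0],
    [1,0,0,0,0,0,0],
    [1,0,0,0,0,0,0]
  ]
}}

```text
time: 13.65
tool_pos: [0.5041, 0.1189, 0.1442]
tool_rot: [0.692, -0.692, 0.143, -0.143]
contact_force: [-1.9, -0.8, 4.7]
gripper_width: -0.0
```

>>> {"name": "apply_moves", "arguments": {
  "moves": [
    [1,0,0.5,0,0,0,0],
    [1,0,0,0,0,0,0],
    [1,0,0,0,0,0,0]
  ]
}}

```text
time: 13.95
tool_pos: [0.5042, 0.1189, 0.1438]
tool_rot: [0.692, -0.692, 0.143, -0.143]
contact_force: [-2.7, 0.3, 5.5]
gripper_width: -0.0
```

>>> {"name": "apply_moves", "arguments": {
  "moves": [
    [1,0,0.5,0,0,0,0],
    [1,0,0,0,0,0,0],
    [1,0,0,0,0,0,0]
  ]
}}

```text
time: 14.25
tool_pos: [0.5041, 0.1189, 0.1434]
tool_rot: [0.692, -0.692, 0.143, -0.143]
contact_force: [-2.9, -1.1, 6.4]
gripper_width: -0.002
```

>>> {"name": "apply_moves", "arguments": {
  "moves": [
    [1,0,0.5,0,0,0,0],
    [1,0,0,0,0,0,0],
    [1,0,0,0,0,0,0]
  ]
}}

```text
time: 14.55
tool_pos: [0.5042, 0.1189, 0.143]
tool_rot: [0.692, -0.692, 0.143, -0.143]
contact_force: [-2.6, -0.6, 5.8]
gripper_width: -0.0
```

>>> {"name": "apply_moves", "arguments": {
  "moves": [
    [1,0,0.5,0,0,0,0],
    [1,0,0,0,0,0,0],
    [1,0,0,0,0,0,0]
  ]
}}

```text
time: 14.85
tool_pos: [0.504, 0.1189, 0.1416]
tool_rot: [0.692, -0.692, 0.143, -0.143]
contact_force: [0.5, 0.2, -0.0]
gripper_width: -0.002
```

>>> {"name": "apply_moves", "arguments": {
  "moves": [
    [1,0,0.5,0,0,0,0],
    [1,0,0,0,0,0,0],
    [1,0,0,0,0,0,0]
  ]
}}

```text
time: 15.15
tool_pos: [0.5036, 0.1188, 0.1406]
tool_rot: [-0.692, 0.693, -0.144, 0.143]
contact_force: [0.1, 0.6, -0.1]
gripper_width: 0.004
```

>>> {"name": "apply_moves", "arguments": {
  "moves": [
    [1,0,0.5,0,0,0,0],
    [1,0,0,0,0,0,0],
    [1,0,0,0,0,0,0]
  ]
}}

```text
time: 15.45
tool_pos: [0.5039, 0.1189, 0.1407]
tool_rot: [-0.692, 0.692, -0.143, 0.143]
contact_force: [0.0, 0.4, 0.7]
gripper_width: -0.002
```

Orange clicked: the push built to about 6 N, then fell to 0 while the tool advanced. With blue too stiff, the verdict is red. I'll lift and move over the board.

>>> {"name": "apply_moves", "arguments": {
  "moves": [
    [1,0,-20,0,0,0,0],
    [1,0,-40,0,0,0,0],
    [1,17,-5,-28,0,0,0],
    [0,17,0,-28,0,-1,0],
    [0,17,0,-28,0,-1,0],
    [0,17,0,-28,0,-1,0],
    [0,17,0,-28,0,-1,0],
    [0,17,0,-28,0,-1,0],
    [0,17,0,-28,0,-1,0],
    [0,17,0,-28,0,-1,0],
    [0,17,0,-28,0,0,0],
    [0,17,0,-28,0,0,0],
    [0,0,0,0,0,0,0],
    [0,0,0,0,0,0,0],
    [0,0,0,0,0,0,0]
  ]
}}

```text
time: 16.95
tool_pos: [0.5684, -0.201, 0.2056]
tool_rot: [0.7, -0.7, 0.101, -0.1]
contact_force: [-0.9, 0.8, 0.1]
gripper_width: 0.501
```

Run:
```python
from h import *
T=tool();print(T);np.save("T3.npy",T)
w=manip.grab_frame("wrist")
cv2.imwrite("pics/w5.png",cv2.resize(w,(768,576),interpolation=cv2.INTER_CUBIC))
```

```text
[[ 0.9597 -0.0004  0.2811  0.5684]
 [-0.2811  0.0006  0.9597 -0.201 ]
 [-0.0005 -1.      0.0005  0.2056]
 [ 0.      0.      0.      1.    ]]
```

View pics/w5.png

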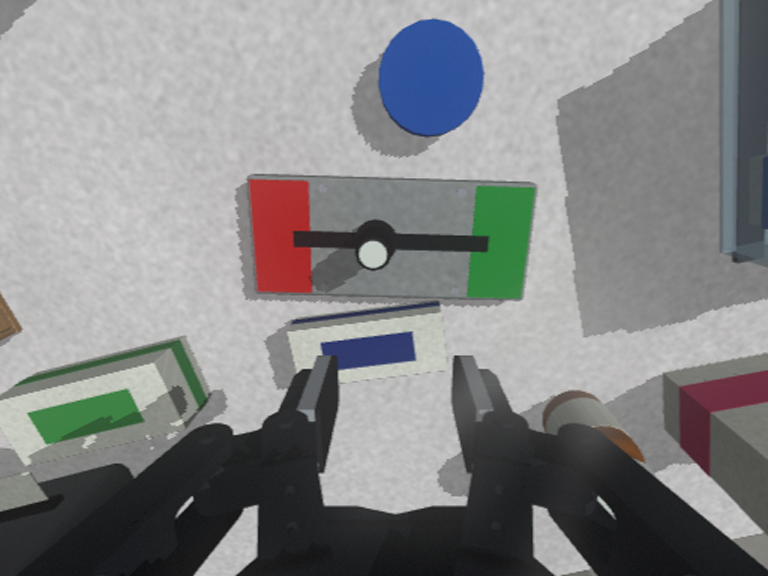

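The knob top is at about (373,254) and the slot runs from (294,239) to (488,243) at 1.5x scale. The red end is on the left (-z of the tool) and the near carton lies just beyond the board.

Run:
```python
from h import *
T=np.load("T3.npy")
f=lambda u,v,z:ray("wrist",(u/1.5,v/1.5),z,T)
k=f(373,254,.061);r=f(294,239,.018);g=f(488,243,.018)
print(k,r,g,g-r)
for p in(k,r,g): print(T[:3,:3].T@(p-T[:3,3])*1e3)
n=[f(*c,.03) for c in((288,322),(438,305),(446,371),(296,384))]
for p in n: print("near",T[:3,:3].T@(p-T[:3,3])*1e3)
```

```text
[ 0.5475 -0.2104  0.061 ] [ 0.5293 -0.2685  0.018 ] [ 0.5728 -0.1305  0.018 ] [0.0435 0.138  0.    ]
[-17.3765 144.5897 -14.9338]
[-18.515  187.5625 -75.8279]
[-15.5453 187.627   68.8183]
near [ 43.2287 175.5257 -82.2766]
near [ 29.3588 175.5854  31.7782]
near [ 85.2368 175.5585  39.9557]
near [ 97.0173 175.4972 -80.08  ]
```

>>> {"name": "apply_moves", "arguments": {
  "moves": [
    [0,-9,15,-8,0,0,0],
    [0,-8,25,-7,0,0,0],
    [0,0,30,0,0,0,0],
    [0,0,25,0,0,0,0],
    [0,0,10,0,0,0,0],
    [0,0,0,0,0,0,0],
    [0,0,0,0,0,0,0]
  ]
}}

```text
time: 17.7
tool_pos: [0.5489, -0.2114, 0.1021]
tool_rot: [-0.7, 0.7, -0.1, 0.101]
contact_force: [-0.8, 0.0, -0.0]
gripper_width: 0.499
```

Run:
```python
from h import *
T=tool();print(T[:3,3]);np.save("T4.npy",T)
w=manip.grab_frame("wrist")
cv2.imwrite("pics/w6.png",cv2.resize(w,(768,576),interpolation=cv2.INTER_CUBIC))
```

```text
[ 0.5489 -0.2114  0.1021]
```

View pics/w6.png

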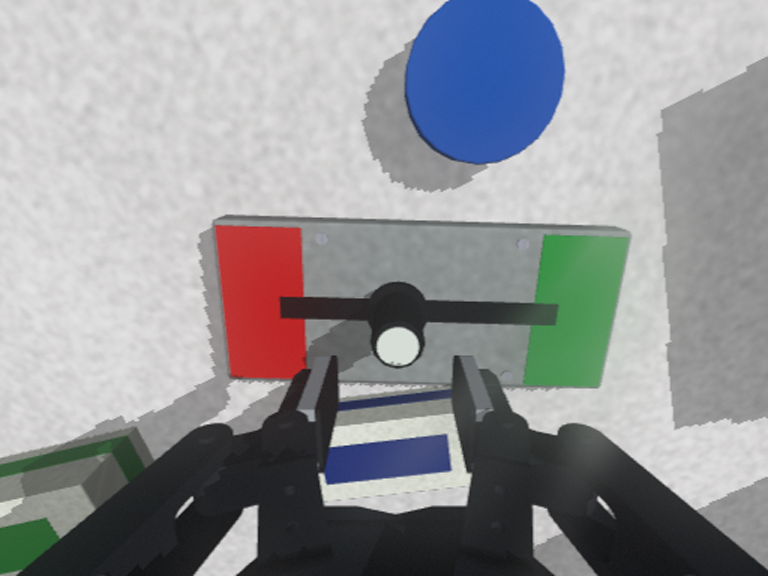

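The knob top, at about (398,346), sits centred between the fingers. I'll go down and slide towards red (tool -z).

>>> {"name": "apply_moves", "arguments": {
  "moves": [
    [0,0,20,0,0,0,0],
    [0,0,18,0,0,0,0],
    [0,0,10,0,0,0,0],
    [0,0,0,0,0,0,0],
    [0,0,0,0,0,0,0]
  ]
}}

```text
time: 18.25
tool_pos: [0.5488, -0.2119, 0.0539]
tool_rot: [-0.7, 0.7, -0.1, 0.101]
contact_force: [0.1, 0.0, 0.7]
gripper_width: 0.497
```

>>> {"name": "apply_moves", "arguments": {
  "moves": [
    [0,0,0,-5,0,0,0],
    [0,0,0,-5,0,0,0],
    [0,0,0,-5,0,0,0],
    [0,0,0,-5,0,0,0],
    [0,0,0,-5,0,0,0]
  ]
}}

```text
time: 18.75
tool_pos: [0.5412, -0.236, 0.0532]
tool_rot: [0.7, -0.7, 0.1, -0.101]
contact_force: [0.3, 2.2, 1.4]
gripper_width: 0.502
```

Contact with the knob, about 2 N of sliding friction.

>>> {"name": "apply_moves", "arguments": {
  "moves": [
    [0,0,0,-5,0,0,0],
    [0,0,0,-5,0,0,0],
    [0,0,0,-5,0,0,0],
    [0,0,0,-5,0,0,0],
    [0,0,0,-5,0,0,0],
    [0,0,0,0,0,0,0]
  ]
}}

```text
time: 19.35
tool_pos: [0.5335, -0.2603, 0.0525]
tool_rot: [-0.7, 0.7, -0.101, 0.101]
contact_force: [0.4, 0.9, 0.5]
gripper_width: 0.499
```

>>> {"name": "apply_moves", "arguments": {
  "moves": [
    [0,0,0,-2,0,0,0],
    [0,0,0,-2,0,0,0],
    [0,0,0,0,0,0,0]
  ]
}}

```text
time: 19.65
tool_pos: [0.5326, -0.2634, 0.0525]
tool_rot: [-0.7, 0.7, -0.101, 0.1]
contact_force: [-0.0, 1.6, -0.7]
gripper_width: 0.502
```

>>> {"name": "apply_moves", "arguments": {
  "moves": [
    [0,0,0,-2,0,0,0],
    [0,0,0,0,0,0,0]
  ]
}}

```text
time: 19.85
tool_pos: [0.532, -0.2652, 0.0525]
tool_rot: [0.7, -0.7, 0.101, -0.1]
contact_force: [-0.9, 1.9, -0.8]
gripper_width: 0.5
```

>>> {"name": "apply_moves", "arguments": {
  "moves": [
    [0,0,0,-2,0,0,0],
    [0,0,0,0,0,0,0]
  ]
}}

```text
time: 20.05
tool_pos: [0.5317, -0.2661, 0.0524]
tool_rot: [0.701, -0.699, 0.101, -0.101]
contact_force: [0.9, 5.7, -0.1]
gripper_width: 0.499
```

>>> {"name": "apply_moves", "arguments": {
  "moves": [
    [0,0,0,-2,0,0,0],
    [0,0,0,0,0,0,0]
  ]
}}

```text
time: 20.25
tool_pos: [0.5316, -0.2663, 0.0524]
tool_rot: [0.702, -0.698, 0.101, -0.101]
contact_force: [2.6, 11.3, 0.9]
gripper_width: 0.497
```

>>> {"name": "apply_moves", "arguments": {
  "moves": [
    [0,0,0,-1.5,0,0,0],
    [0,0,0,0,0,0,0]
  ]
}}

```text
time: 20.45
tool_pos: [0.5316, -0.2664, 0.0523]
tool_rot: [0.703, -0.697, 0.101, -0.101]
contact_force: [4.1, 15.8, 2.0]
gripper_width: 0.501
```

The knob is at the stop (force rising, travel 57 mm as predicted). I'll back off to centre and lift.

>>> {"name": "apply_moves", "arguments": {
  "moves": [
    [0,0,0,5,0,0,0],
    [0,0,0,5,0,0,0],
    [0,0,0,3,0,0,0],
    [0,0,0,0,0,0,0],
    [0,0,-20,0,0,0,0],
    [0,0,-40,0,0,0,0],
    [0,0,-45,0,0,0,0],
    [0,0,-45,0,0,0,0],
    [0,0,0,0,0,0,0],
    [0,0,0,0,0,0,0]
  ]
}}

```text
time: 21.45
tool_pos: [0.5352, -0.259, 0.205]
tool_rot: [-0.699, 0.701, -0.099, 0.102]
contact_force: [-0.2, 0.0, 0.2]
gripper_width: 0.501
```

Run:
```python
from h import *
T=tool();print(T[:3,3])
w=manip.grab_frame("wrist");s=manip.grab_frame("scene");d=manip.grab_frame("side")
r=lambda a:cv2.resize(a,(400,300),interpolation=cv2.INTER_CUBIC)
cv2.imwrite("pics/f7.png",np.vstack([np.hstack([r(w),r(s[130:310,180:420])]),np.hstack([r(d[90:300,180:460]),r(d[100:175,190:290])])]))
```

```text
[ 0.5352 -0.259   0.205 ]
```

View pics/f7.png

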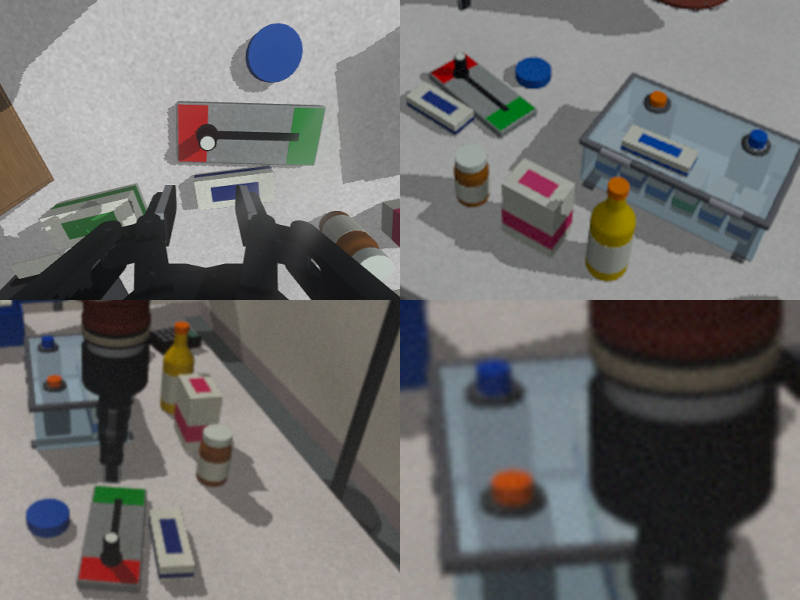

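The final picture shows the knob at the red end of the slot, the orange button sunk and the blue one still tall. The bystanders are in place and the arm is clear, so I'll hand in.

```bash
python3 -c "
from plant import manip
print(manip.job_done())"
```

```text
the job is handed in; nothing more can be done
None
```

I checked both latches, set the verdict to red and handed the job in at about 21.6 s of the 64 s allowed. Handing in reports no verdict.

- **Blue latch:** too stiff. I pushed it to a steady 12.3 N (mean of 8 readings) with no click, then let go. It sank about 1.5 mm more than its spring alone explains, which fits the latch's play before release.
- **Orange latch:** clicked. The push built to about 6 N, then fell to 0 while the tool moved on.
- **Verdict knob:** slid to the red end until it met the stop, where the force rose to about 16 N. The 57 mm of tool travel matched what I had worked out.

In the last pictures the knob is at the red end, the orange button is about 8 mm lower and the blue one is still tall. All the goods in view are where they were, and the gripper is clear with near-zero force. No final check failed. The only disagreement was early on: the scene and side cameras differed by up to about 13 mm on position, so I used the wrist camera and touch instead.

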